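Tip the square coaster over onto the sanding board

ROBOT

A 7-joint arm with a two-finger parallel gripper is mounted at the origin on the work surface. World frame = base frame: x ahead of the robot, y to its left, z up, the work surface at z = 0. Lengths are in m, angles in rad, forces in N, time in s.
With the tool pointing down it reaches from about 0.425 to 0.925 m from the base axis. Payload 6.8 kg.
Tool frame: the origin (TCP) lies at the very end of the fingers, on their centre line; the grasp point (between the pads) lies 19 mm behind it; z points along the fingers, y is the direction in which the jaws open and shut (so a half turn about z gives the same grasp; the last joint's range is limited). The gripper opens to 85 mm and grips with 20 to 120 N. Pads are 22 mm wide; open, the fingers measure 114 mm over their backs; the gripper's body (76 mm by 85 mm) begins 54 mm behind the grasp point. The pads swing forward as they close: fully open they stand 13 mm farther back than shut.
Start: joints at [1.227, 0.477, 0.022, 1.555, -0.011, 1.109, -0.083], TCP at [0.158, -0.656, 0.231] pointing down, gripper open.
Joint ranges: [-2.96, 2.96], [-0.34, 2.1], [-1.41, 1.46], [0.24, 2.44], [-1.37, 4.51], [0.17, 1.92], [-2.96, 2.96]. Speed limits (rad/s): [2.39, 2.39, 3.14, 3.14, 3.14, 3.14, 3.14].

INTERFACE

Orientations are given as a rotation vector (axis times angle).
In Python, from bench import env gives the robot as it stands.
- The arm moves only by the tool send_rows, never from a script. Its argument "commands" is text: rows parted by semicolons, each of 7 numbers parted by spaces: the shift along the tool's x, y, z in m, then the turn, a rotation vector about the tool's x, y, z in degrees, then the finger opening in m, from 0 to 0.0854. In form: x y z wx wy wz grip; .... A call has 1 to 20 rows; each row shifts and turns the commanded pose from where the row before left it, along the tool's axes as they then stand; what a row does not reach is not made up. A row lasts 1/12 s, in which the tool goes at most 41.7 mm and 7.16 degrees, less where a joint would pass 70% of its speed; a pose out of reach is approached as far as the arm can. A call is refused whole if a number of a shift passes 0.0417 or a number of a turn 7.16, either way. A call with a gripper value outside its range is refused whole. The fingers move at their own pace and stop on an object; "grip_force" is the grip in N (left out, the last holds). Time passes only in rows, so rows that do not move let the fingers close. It gives the time, the measured TCP pose, the force and the opening at its end, in the units of the state.
- env.get_state(): the state, without advancing time (a new reading comes with each control period).
- env.capture(name): name is "side" or "top"; returns the picture (480x640x3 uint8, blue, green, red); there is no depth.
- env.camera_params(name): a dict with "K" (3x3 intrinsics, pixels), "R" (3x3) and "t" (3): a world point X has camera coordinates R X + t. Camera axes: x right, y down, z forward; pixel columns grow to the right and rows downward; lengths in m; the calibration is good to about 2 mm. A picture is of the moment at which its call begins. camera_params takes no time and is no camera call.
- env.job_done(): hands the job in, once; it reports no verdict.
The state is a dict: "clock": time; "joint_positions": joint angles; "dq": joint speeds; "tau": joint torques, N m; "position": TCP position; "tool_rot": TCP orientation; "wrist_force": force on the tool from outside, world axes, zero at the start; "wrist_torque": the same for the moment, N m; "grip_width": finger opening in m.
Only numpy, scipy, OpenCV 4.12 (cv2) and the standard library are available. Lean on these libraries where they do the work, as an engineer would, in place of code of your own. Each camera call takes 0.05 s, during which the arm holds its last target.

TASK

The square walnut coaster lies hollow side down on the bench, just this side of the flat sanding board, and its rough back is to be sanded. With the fingertips push it up against the board's near edge until it tips up and flips over onto the abrasive, and see that the whole coaster ends flat on the sheet, rough back down and hollow side up. Do not pick it up or carry it, and leave everything else on the bench (also the rubber cleaning stick on the board) where it is.

Things in the scene. Friction and masses are not known exactly. Their poses are not given: they have to be found in the camera images.
- board: the sanding board, fixed to the bench: a plywood board 210 mm (its x) by 280 mm (its y), 12 mm high in all, its top wholly covered by one sheet of abrasive. Origin at the centre of its underside, on the bench; x points away from the robot's side (within about 15 degrees of the world's), z up. Its near edge, the upright 12 mm wall that the coaster is tipped against, is at x = -105 mm. Two low bench dogs (19 mm wide, 10 mm high) stand against its far edge
- coaster: the square walnut coaster, 100 x 100 x 16 mm, 70 to 140 g, loose on the bench, too wide to grip across. Origin at its centre, 8 mm above the bench at the start. z points out of its plain rough back: up at the start, down when turned over. x points to the board at the start, within about 15 degrees of the board's x. Its other face, the show face, has a round hollow 74 mm wide and 3 mm deep
- bevel_near (a point): middle of the coaster's edge that faces the robot at the start, at x = -50, y = 0, z = 0 in its frame, on the upper line of the bevel: a bevel 7 mm wide and 8 mm high runs around the show face, so at the start the lower 8 mm of each edge slope inwards under its upright upper 8 mm, and a fingertip 2 to 4 mm above the bench reaches below the upright part
- corner_far_left (a point): corner of the coaster's rough back, at x = +50, y = +50, z = +8 mm in the coaster's frame; on the edge that faces the board at the start
- corner_far_right (a point): the same at x = +50, y = -50, z = +8 mm; on the edge that faces the board at the start
- corner_near_left (a point): the same at x = -50, y = +50, z = +8 mm; on the edge that faces the robot at the start
- corner_near_right (a point): the same at x = -50, y = -50, z = +8 mm; on the edge that faces the robot at the start
- round_coaster: bystander: a finished round walnut coaster, 100 mm across, 16 mm thick, hollow side up, on the bench beside the square one. Origin at the centre of its underside
- wax_tin: bystander: a round metal tin, 76 mm across, 32 mm high, on the bench on the other side of the square coaster. Origin at the centre of its underside
- cleaning_stick: bystander: a tan rubber bar for cleaning abrasive, 38 (x) x 150 (y) x 38 mm, lying along y on the far part of the sanding board, its near side at least 155 mm beyond the board's near edge. Origin at the centre of its underside
- faceplate: bystander: a dark steel lathe faceplate, disc 110 mm across and 10 mm thick with a 44 mm hub up to 40 mm. Origin at the centre of its underside
- calipers: bystander: steel outside calipers lying flat, about 210 x 116 mm, 18 mm high. Origin amid its legs, on the bench
- gouge: bystander: a bowl gouge with a turned wooden handle, 440 mm long, 35 mm thick, lying on the bench. Origin amid its length, on the bench; x points to its tip
- glue_bottle: bystander: a white bottle, 58 mm across, 165 mm high. Origin at the centre of its underside
There are look-alikes about, which are no part of the job. What is shaped like the coaster but green is not meant.

How it is judged:
On the way:
1. the coaster is tipped up steeply (more than 45 degrees) with its far edge low down at the board's near edge (angle between coaster's own z axis and vertical between 0.785 and 2.1 rad and x of corner_far_left in the frame of board between -0.135 and -0.08 m and height (world z) of each of corner_far_left, corner_far_right below 0.045 m and x of corner_far_right in the frame of board between -0.135 and -0.08 m), for 0.05 s.
At the end, for the whole second after the job is handed in: the coaster rests still and flat (within 3.5 degrees) on the abrasive, rough back down and hollow side up, none of its four corners more than 3 mm outside the sheet, and every bystander is within 15 mm of where it was (angle between coaster's own z axis and vertical above 3.08 rad and z of coaster in the frame of board between 0.0175 and 0.0225 m and x of corner_far_left in the frame of board between -0.108 and 0.108 m and y of corner_far_left in the frame of board between -0.143 and 0.143 m and x of corner_far_right in the frame of board between -0.108 and 0.108 m and y of corner_far_right in the frame of board between -0.143 and 0.143 m and x of corner_near_left in the frame of board between -0.108 and 0.108 m and y of corner_near_left in the frame of board between -0.143 and 0.143 m and x of corner_near_right in the frame of board between -0.108 and 0.108 m and y of corner_near_right in the frame of board between -0.143 and 0.143 m and linear speed of coaster below 0.01 m/s and angular speed of coaster below 0.1 rad/s and distance of each of round_coaster, wax_tin, cleaning_stick, faceplate, calipers, gouge, glue_bottle from where it was at the start of the episode below 0.015 m); the robot touches nothing.
It fails at once if the coaster is lifted or carried: the edge that faced the board rises more than 50 mm above the bench, or its centre more than 85 mm (height (world z) of any of corner_far_left, corner_far_right above 0.05 m or height (world z) of coaster above 0.085 m).
It fails at once if the coaster is tipped up away from the board's edge (its centre more than 80 mm short of the edge) (angle between coaster's own z axis and vertical above 0.6 rad and x of coaster in the frame of board below -0.185 m).
It fails at once if a bystander is pushed more than 15 mm (distance of any of round_coaster, wax_tin, cleaning_stick, faceplate, calipers, gouge, glue_bottle from where it was at the start of the episode above 0.015 m).
It also fails if it takes over 45 s, if anything falls off the work surface, if the arm or the gripper's body presses on something with over 40 N, if the wrist force passes 120 N, or if a joint passes its speed limit or range.

## Working session

There is one attempt and no reset: what is moved stays moved. The work goes in short steps, Python scripts to look and compute and a tool call to move; the robot and the scene stay as the last step left them, time stands still between calls to the robot, and variables do not carry over. Pictures are saved under pics/ and viewed, and the job is handed in when it is done.

Besides the shell and the picture viewer there is one more tool, called after ">>>" as a command line: name --argument value ..., lists and objects as JSON in quotes. send_rows: Moves the arm, as the interface text tells. Its arguments: {"type":"object","properties":{"commands":{"type":"string"},"grip_force":{"type":"number"}},"required":["commands"]}

```bash
ls; mkdir -p pics; python3 - <<'E'
from bench import env
import cv2,numpy as np
s=env.get_state();print({k:np.round(v,3) for k,v in s.items()})
for n in("top","side"):
    cv2.imwrite(f"pics/{n}0.png",env.capture(n));p=env.camera_params(n);print(n,p)
E
```

```text
pics
{'clock': np.float64(0.0), 'joint_positions': array([ 1.227,  0.478,  0.022,  1.556, -0.011,  1.109, -0.083]), 'dq': array([-0.   , -0.001, -0.   , -0.001,  0.   ,  0.001, -0.001]), 'tau': array([ 1.0000e-03, -5.9644e+01,  1.6080e+00, -2.8120e+01,  1.2000e-02,
        9.0000e-03, -0.0000e+00]), 'position': array([ 0.158, -0.656,  0.23 ]), 'tool_rot': array([-3.118e+00, -3.690e-01,  1.000e-03]), 'wrist_force': array([ 0.781, -0.394, -0.018]), 'wrist_torque': array([ 0.005,  0.007, -0.026]), 'grip_width': np.float64(0.085)}
top {'K': array([[455.58036804,   0.        , 320.5462124 ],
       [  0.        , 455.58036804, 237.13738607],
       [  0.        ,   0.        ,   1.        ]]), 'R': array([[-0.01296995, -0.99985438, -0.01109006],
       [-0.98765149,  0.01454185, -0.15599063],
       [ 0.15612919,  0.00892992, -0.98769628]]), 't': array([-0.03937941,  0.58879296,  1.18314024])}
side {'K': array([[555.95684294,   0.        , 316.16739882],
       [  0.        , 555.95684294, 237.36426076],
       [  0.        ,   0.        ,   1.        ]]), 'R': array([[-0.77930279, -0.62653417, -0.01192074],
       [-0.44640073,  0.56839683, -0.69112331],
       [ 0.43978808, -0.53327289, -0.72263855]]), 't': array([0.40098173, 0.30835842, 1.48498747])}
```

View pics/top0.png

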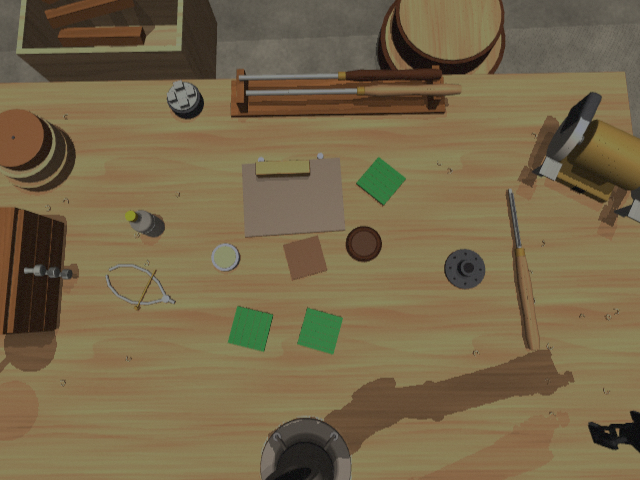

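View pics/side0.png

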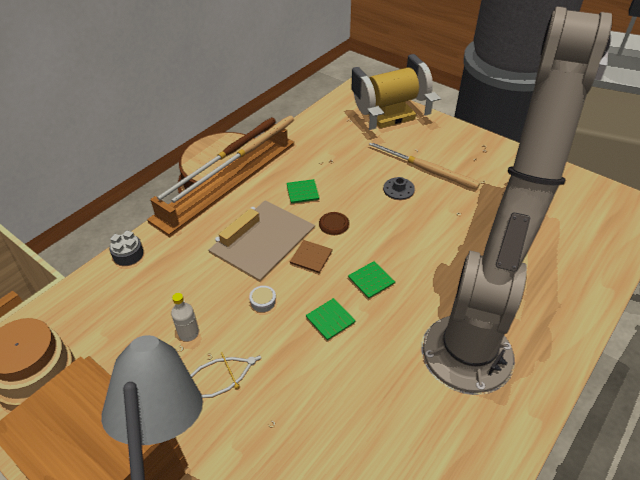

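Candidates: brown square (305,257), green squares (250,328), (320,330) and (381,181), and round brown coaster (363,243), all in the top view. I choose the brown square, which lies just in front of the board, and check it in a crop.

```bash
python3 - <<'E'
import cv2
a=cv2.imread("pics/top0.png")[145:295,200:400]
cv2.imwrite("pics/crop_t.png",cv2.resize(a,None,fx=4,fy=4,interpolation=cv2.INTER_CUBIC))
a=cv2.imread("pics/side0.png")[190:320,200:360]
cv2.imwrite("pics/crop_s.png",cv2.resize(a,None,fx=4.5,fy=4.5,interpolation=cv2.INTER_CUBIC))
E
```

```text
(no output)
```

View pics/crop_t.png

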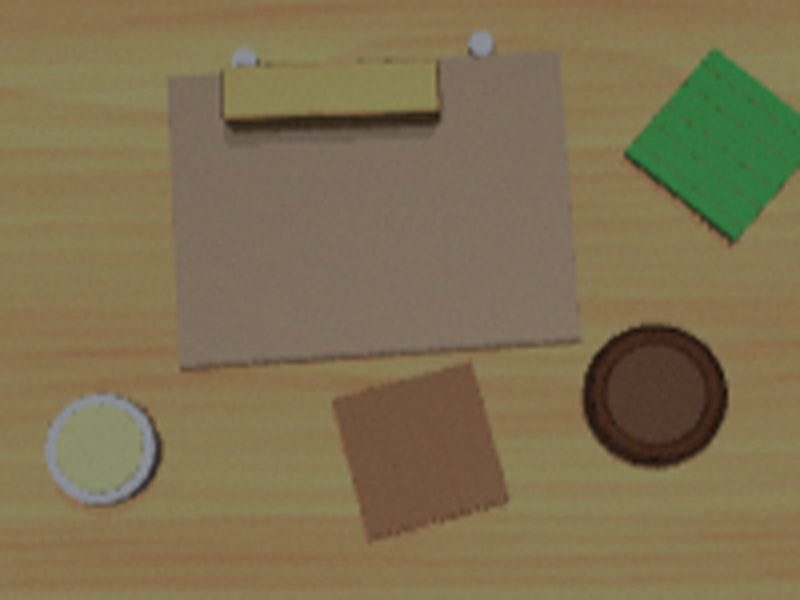

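View pics/crop_s.png

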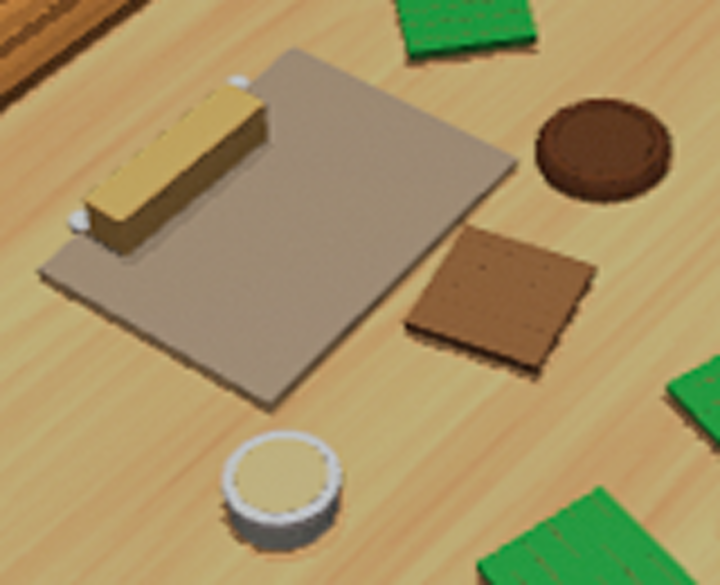

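The crop confirms it: plain brown square, corners at crop (333,401),(472,363),(508,501),(370,542). Board corners are (168,77),(558,52),(580,341),(182,368), scale 4, offset (200,145).

```bash
cat > h.py <<'E'
import numpy as np
from scipy.optimize import least_squares
def ray(p,px,z):
    K,R,t=p["K"],p["R"],p["t"]; d=R.T@np.linalg.inv(K)@np.array([px[0],px[1],1.]); c=-R.T@t
    return c+d*(z-c[2])/d[2]
def rect(P,lx,ly):  # order FL,FR,NR,NL
    L=np.array([[lx,ly],[lx,-ly],[-lx,-ly],[-lx,ly]])/2
    f=lambda v:((L@np.array([[np.cos(v[2]),np.sin(v[2])],[-np.sin(v[2]),np.cos(v[2])]])+v[:2])-P[:,:2]).ravel()
    r=least_squares(f,[*P.mean(0)[:2],0]);return r.x,r.fun
E
python3 - <<'E'
from bench import env
from h import *
np.set_printoptions(precision=4,suppress=True)
T=env.camera_params("top");S=env.camera_params("side")
ct=lambda l:[(200+x/4-.4,145+y/4-.4) for x,y in l]
cs=lambda l:[(200+x/4.5-.4,190+y/4.5-.4) for x,y in l]
for nm,p,l,z,a,b in [("board top",T,ct([(168,77),(558,52),(580,341),(182,368)]),.012,.21,.28),
 ("board side",S,cs([(40,271),(295,48),(517,162),(270,405)]),.012,.21,.28),
 ("coast top",T,ct([(333,401),(472,363),(508,501),(370,542)]),.016,.1,.1),
 ("coast side",S,cs([(405,324),(468,227),(596,268),(540,370)]),.016,.1,.1)]:
    P=np.array([ray(p,q,z) for q in l]);v,r=rect(P,a,b)
    print(nm,P[:,:2].tolist(),"pose",v,np.degrees(v[2]),"res mm",r*1e3)
for nm,q,z in [("tin",(102,449),.032),("tinR",(158,449),.032),("round",(655,395),.016),("roundL",(583,395),.016),("stickL",(226,120),.0385),("stickR",(438,112),.0385)]:
    print(nm,ray(T,ct([q])[0],z))
E
```

```text
board top [[0.8084271338046889, 0.1751400216542334], [0.822319324397591, -0.10308554573326659], [0.6130797389211635, -0.11432246809753305], [0.5981630036108614, 0.16242983702621314]] pose [0.7105 0.03   0.0537] 3.0785235228473695 res mm [-0.6     0.3374  0.5451 -1.033   0.0877 -1.074  -0.0328  1.7696]
board side [[0.8064732107380488, 0.17398993475251523], [0.821657516499037, -0.10491406050056162], [0.6128753424387352, -0.1138366367606708], [0.5988497907630902, 0.16328343476048734]] pose [0.71   0.0296 0.0506] 2.896317007781569 res mm [ 1.2826  0.7674  0.2463  0.0291 -0.7032 -1.6594 -0.8257  0.8629]
coast top [[0.5729164208369687, 0.05705351304194766], [0.5980574397823958, -0.03916864354476428], [0.5021781551409435, -0.06262527924982139], [0.475520283161451, 0.031821671760069385]] pose [ 0.5372 -0.0032  0.256 ] 14.666665788921199 res mm [-0.0373  0.7473  0.1412  0.228  -0.7211 -1.6349  0.6173  0.6596]
coast side [[0.5726542720580147, 0.05669347471336894], [0.5969022919301469, -0.03936150430973662], [0.5023966485607739, -0.06398790086893524], [0.4754216508675918, 0.03193847223669355]] pose [ 0.5368 -0.0037  0.2564] 14.691243429991573 res mm [-0.1257  0.673   0.9873 -0.0027 -1.2378 -0.7373  0.3762  0.067 ]
tin [0.54   0.2126 0.032 ]
tinR [0.5395 0.1745 0.032 ]
round [ 0.5739 -0.165   0.016 ]
roundL [ 0.5746 -0.1154  0.016 ]
stickL [0.768  0.1294 0.0385]
stickR [ 0.7713 -0.018   0.0385]
```

>>> send_rows --commands "0.02 -0.024 0 0 0 0 0.055;0.027 -0.034 0.005 0 0 0 0.055;0.027 -0.034 0.005 0 0 0 0.055;0.027 -0.034 0.005 0 0 0 0.055;0.027 -0.034 0.005 0 0 0 0.055;0.027 -0.034 0.005 0 0 0 0.055;0.027 -0.034 0.005 0 0 0 0.055;0.027 -0.034 0.005 0 0 0 0.055;0.027 -0.034 0.005 0 0 0 0.055;0.027 -0.034 0.005 0 0 0 0.055;0.027 -0.034 0.005 0 0 0 0.055;0.027 -0.034 0.005 0 0 0 0.055;0.027 -0.034 0.005 0 0 0 0.055;0.027 -0.034 0.005 0 0 0 0.055;0.027 -0.034 0.005 0 0 0 0.055;0.027 -0.034 0.005 0 0 0 0.055;0.012 -0.015 0 0 0 0 0.055;0 0 0 0 0 0 0.055"

```text
clock: 1.6
position: [0.4433, -0.0428, 0.1598]
tool_rot: [-3.116, -0.381, -0.002]
wrist_force: [-0.4, -0.2, 0.4]
grip_width: 0.0548
```

>>> send_rows --commands "0.0125 -0.007 0.02 0 0 0 0.055;0.0125 -0.007 0.025 0 0 0 0.055;0 0 0.025 0 0 0 0.055;0 0 0.025 0 0 0 0.055;0 0 0.015 0 0 0 0.055;0 0 0 0 5 0 0.055;0 0 0 0 5 0 0.055;0 0 0 0 5 0 0.055;0 0 0 0 0 0 0.055"

```text
clock: 2.35
position: [0.4576, -0.0305, 0.0483]
tool_rot: [-3.065, -0.36, -0.398]
wrist_force: [-1.4, -0.8, -0.4]
grip_width: 0.0548
```

```bash
python3 - <<'E'
from bench import env
import cv2,numpy as np
s=env.get_state();print({k:np.round(v,3) for k,v in s.items()})
a=env.capture("side");cv2.imwrite("pics/s1.png",cv2.resize(a[170:350,220:460],None,fx=3.3,fy=3.3,interpolation=cv2.INTER_CUBIC))
a=env.capture("top");cv2.imwrite("pics/t1.png",cv2.resize(a[180:360,220:420],None,fx=3.3,fy=3.3,interpolation=cv2.INTER_CUBIC))
E
```

```text
{'clock': np.float64(2.35), 'joint_positions': array([ 0.245,  0.361, -0.317,  2.362,  0.329,  0.19 , -1.692]), 'dq': array([-0.007,  0.02 , -0.027, -0.113, -0.043,  0.207,  0.031]), 'tau': array([ -0.465, -38.526,  -1.945, -15.683,   0.385,  -3.252,  -0.249]), 'position': array([ 0.458, -0.031,  0.048]), 'tool_rot': array([-3.065, -0.36 , -0.398]), 'wrist_force': array([-1.368, -0.774, -0.355]), 'wrist_torque': array([-0.08 ,  0.394, -0.069]), 'grip_width': np.float64(0.055)}
```

View pics/s1.png

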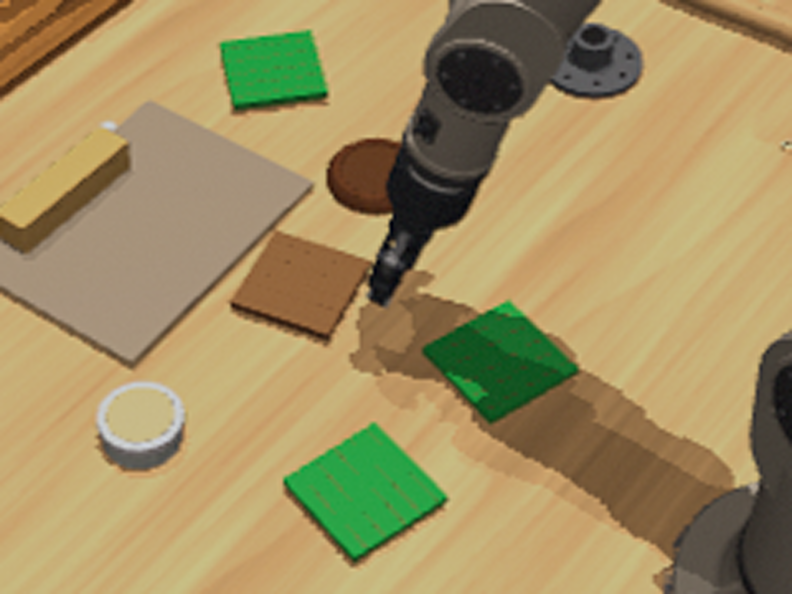

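View pics/t1.png

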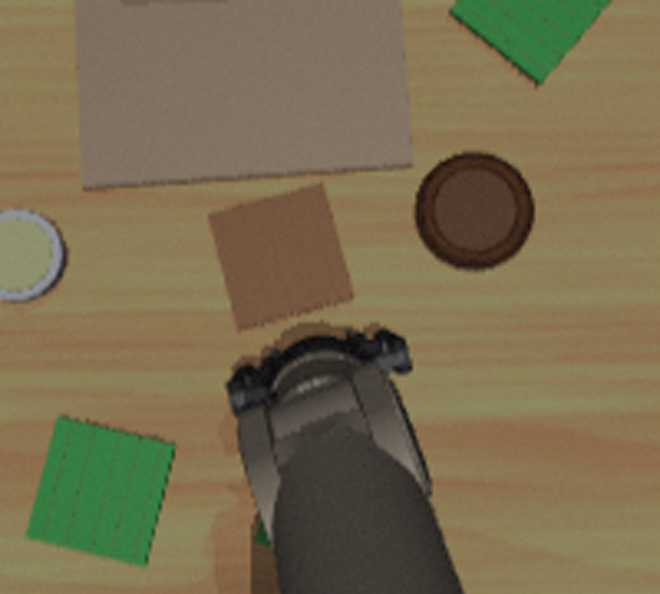

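>>> send_rows --commands "0 0 0 0 0 0 0.055;0 0 0 0 0 0 0.055"

```text
clock: 2.62
position: [0.4644, -0.0284, 0.0504]
tool_rot: [-3.063, -0.363, -0.404]
wrist_force: [-0.5, 0.2, 0.8]
grip_width: 0.0548
```

```bash
cat >> h.py <<'E'
from scipy.spatial.transform import Rotation as Ro
np.set_printoptions(precision=4,suppress=True)
B=np.array([.7103,.0298,0.]);YB=np.radians(3.0)
RB=Ro.from_euler('z',YB).as_matrix()
def st(env):
    s=env.get_state();M=Ro.from_rotvec(s["tool_rot"]).as_matrix();p=np.array(s["position"])
    print("t",s["clock"],"q",np.array(s["joint_positions"]),"\np",p,"board",RB.T@(p-B),"\ntool axes in board (cols)\n",RB.T@M,"\nF board",RB.T@np.array(s["wrist_force"]),"tilt",np.degrees(np.arctan2(np.hypot(M[0,2],M[1,2]),-M[2,2])))
    return p,M
E
python3 -c "
from bench import env
from h import *
p,M=st(env)
for x in(-11,11):
  for z in (0,): print((p+M@np.array([x/1e3,0,z]))*1e3)
"
```

```text
t 2.6167 q [ 0.2433  0.3634 -0.3204  2.3501  0.3272  0.1965 -1.6911] 
p [ 0.4644 -0.0284  0.0504] board [-0.2487 -0.0452  0.0504] 
tool axes in board (cols)
 [[ 0.9495  0.1824  0.2551]
 [ 0.1763 -0.9832  0.047 ]
 [ 0.2594  0.0004 -0.9658]] 
F board [-0.4772  0.1782  0.775 ] tilt 15.036083843758227
[454.0284 -30.8767  47.4999]
[474.6867 -25.9108  53.2073]
```

>>> send_rows --commands "-0.0026 -0.003 0.0097 0 0 0 0.055;-0.0026 -0.003 0.0097 0 0 0 0.055;-0.0026 0 0.0097 0 0 0 0.055;-0.0016 0 0.0058 0 0 0 0.055;-0.0005 0 0.0019 0 0 0 0.055;0 0 0 0 0 0 0.055;0 0 0 0 0 0 0.055"

```text
clock: 3.2
position: [0.4619, -0.0242, 0.0165]
tool_rot: [-3.065, -0.363, -0.401]
wrist_force: [-0.1, -0.1, 0.5]
grip_width: 0.055
```

>>> send_rows --commands "0 0 0 0 0 0 0.055;0 0 0 0 0 0 0.055"

```text
clock: 3.37
position: [0.4615, -0.0242, 0.0167]
tool_rot: [-3.065, -0.363, -0.401]
wrist_force: [1.0, -0.0, 0.9]
grip_width: 0.0547
```

```bash
python3 -c "
from bench import env
from h import *
p,M=st(env)
import cv2
a=env.capture('side');cv2.imwrite('pics/s2.png',cv2.resize(a[220:300,260:380],None,fx=6.5,fy=6.5,interpolation=cv2.INTER_CUBIC))
"
```

```text
t 3.3667 q [ 0.3265  0.4576 -0.4342  2.362   0.9519  0.1715 -2.3053] 
p [ 0.4615 -0.0242  0.0167] board [-0.2513 -0.0409  0.0167] 
tool axes in board (cols)
 [[ 0.9501  0.1822  0.2533]
 [ 0.1765 -0.9833  0.0452]
 [ 0.2573  0.0017 -0.9663]] 
F board [ 1.0089 -0.0869  0.9439] tilt 14.90734471299186
```

View pics/s2.png

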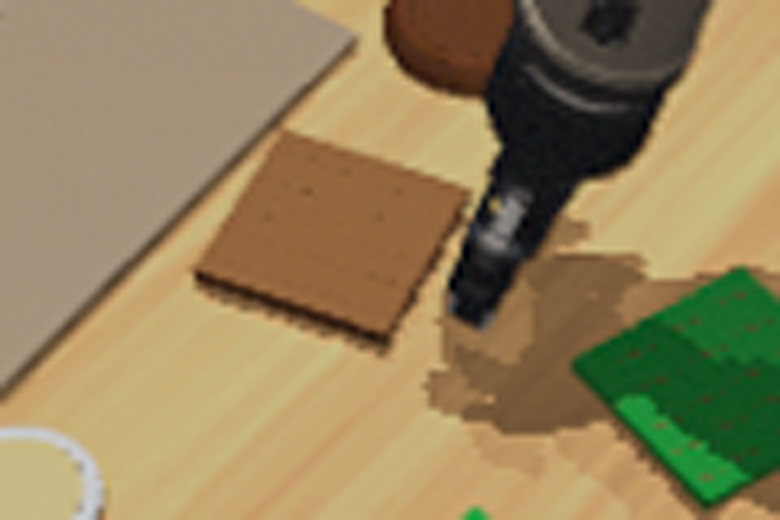

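>>> send_rows --commands "0 0 0 0 -7 0 0.055;0 0 0 0 0 0 0.055;-0.0007 0 0.005 0 0 0 0.055;0 0 0 0 0 0 0.055;-0.0003 0 0.002 0 0 0 0.055;0 0 0 0 0 0 0.055"

```text
clock: 3.92
position: [0.4615, -0.0263, 0.0071]
tool_rot: [-3.098, -0.366, -0.264]
wrist_force: [-0.6, -0.6, -0.8]
grip_width: 0.0553
```

```bash
python3 -c "
from bench import env
from h import *
p,M=st(env)"
```

```text
t 3.9167 q [ 0.4222  0.5184 -0.5706  2.2968  0.8586  0.3343 -2.2076] 
p [ 0.4615 -0.0263  0.0071] board [-0.2514 -0.043   0.0071] 
tool axes in board (cols)
 [[ 0.9692  0.1807  0.1671]
 [ 0.1797 -0.9835  0.0217]
 [ 0.1682  0.009  -0.9857]] 
F board [-0.6133 -0.5322 -0.7593] tilt 9.698548144899464
```

>>> send_rows --commands "-0.0005 0 0.003 0 0 0 0.055;0 0 0 0 0 0 0.055;0 0 0 0 0 0 0.055"

```text
clock: 4.17
position: [0.4621, -0.026, 0.0045]
tool_rot: [-3.098, -0.366, -0.264]
wrist_force: [0.2, -0.7, 0.2]
grip_width: 0.055
```

>>> send_rows --commands "-0.0003 0 0.002 0 0 0 0.055;0 0 0 0 0 0 0.055"

```text
clock: 4.33
position: [0.4624, -0.026, 0.0025]
tool_rot: [-3.097, -0.365, -0.265]
wrist_force: [0.2, 0.2, 0.0]
grip_width: 0.0554
```

>>> send_rows --commands "-0.0003 0 0.002 0 0 0 0.055;0 0 0 0 0 0 0.055"

```text
clock: 4.5
position: [0.4624, -0.0261, 0.0004]
tool_rot: [-3.098, -0.365, -0.264]
wrist_force: [-0.1, -0.2, 0.2]
grip_width: 0.0551
```

>>> send_rows --commands "-0.0003 0 0.002 0 0 0 0.055;0 0 0 0 0 0 0.055"

```text
clock: 4.67
position: [0.4624, -0.0261, -0.0017]
tool_rot: [-3.098, -0.365, -0.264]
wrist_force: [-0.1, 0.4, 0.6]
grip_width: 0.055
```

>>> send_rows --commands "-0.0003 0 0.002 0 0 0 0.055;0 0 0 0 0 0 0.055"

```text
clock: 4.83
position: [0.4627, -0.0261, -0.0029]
tool_rot: [-3.098, -0.365, -0.266]
wrist_force: [-5.0, -1.8, 16.0]
grip_width: 0.0551
```

>>> send_rows --commands "-0.0002 0 0.0015 0 0 0 0.055;0 0 0 0 0 0 0.055"

```text
clock: 5.0
position: [0.4627, -0.0261, -0.0033]
tool_rot: [-3.099, -0.366, -0.268]
wrist_force: [-13.2, -1.6, 39.3]
grip_width: 0.0552
```

>>> send_rows --commands "0.0008 0 -0.0044 0 0 0 0.055;0.003 0 0.0005 0 0 0 0.055;0.003 0 0.0005 0 0 0 0.055;0.003 0 0.0005 0 0 0 0.055;0.003 0 0.0005 0 0 0 0.055;0.003 0 0.0005 0 0 0 0.055;0.003 0 0.0005 0 0 0 0.055;0.002 0 0.0003 0 0 0 0.055;0 0 0 0 0 0 0.055"

```text
clock: 5.75
position: [0.4829, -0.0211, -0.0004]
tool_rot: [-3.097, -0.365, -0.265]
wrist_force: [-0.4, 0.7, -0.4]
grip_width: 0.0551
```

```bash
python3 -c "
from bench import env
from h import *
p,M=st(env)
import cv2
a=env.capture('side');cv2.imwrite('pics/s3.png',cv2.resize(a[210:290,260:380],None,fx=6.5,fy=6.5,interpolation=cv2.INTER_CUBIC))
"
```

```text
t 5.75 q [ 0.3991  0.5549 -0.56    2.253   0.8691  0.3477 -2.218 ] 
p [ 0.4829 -0.0211 -0.0004] board [-0.2298 -0.0389 -0.0004] 
tool axes in board (cols)
 [[ 0.9692  0.1805  0.1675]
 [ 0.1792 -0.9835  0.0226]
 [ 0.1689  0.0081 -0.9856]] 
F board [-0.3819  0.7385 -0.4238] tilt 9.732437605794686
```

View pics/s3.png

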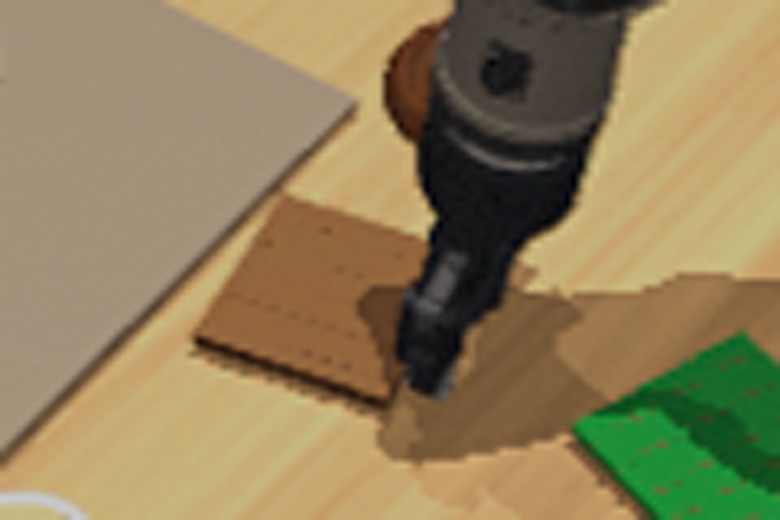

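>>> send_rows --commands "0.003 0 0.0005 0 0 0 0.055;0.0025 0 0.0004 -0.45 0 2.6 0.055;0.002 0 0.0003 -0.45 0 2.6 0.055;0.002 0 0.0003 -0.45 0 2.6 0.055;0.002 0 0.0003 -0.45 0 2.6 0.055;0.0015 0 0.0003 0 0 0 0.055;0 0 0 0 0 0 0.055"

```text
clock: 6.38
position: [0.4955, -0.0188, -0.0002]
tool_rot: [3.125, 0.082, 0.268]
wrist_force: [0.5, 1.2, -0.2]
grip_width: 0.055
```

```bash
python3 -c "
from bench import env
from h import *
p,M=st(env)
import cv2
a=env.capture('side');cv2.imwrite('pics/s4.png',cv2.resize(a[210:290,260:380],None,fx=6.5,fy=6.5,interpolation=cv2.INTER_CUBIC))
a=env.capture('top');cv2.imwrite('pics/t4.png',cv2.resize(a[210:290,250:370],None,fx=6.5,fy=6.5,interpolation=cv2.INTER_CUBIC))
"
```

```text
t 6.3833 q [ 0.3088  0.5484 -0.4863  2.2336  0.8522  0.3511 -2.4099] 
p [ 0.4955 -0.0188 -0.0002] board [-0.2171 -0.0373 -0.0002] 
tool axes in board (cols)
 [[ 0.9854 -0.0007  0.1701]
 [ 0.0008 -1.     -0.0088]
 [ 0.1701  0.0088 -0.9854]] 
F board [ 0.528   1.1411 -0.2078] tilt 9.808116149388649
```

View pics/s4.png

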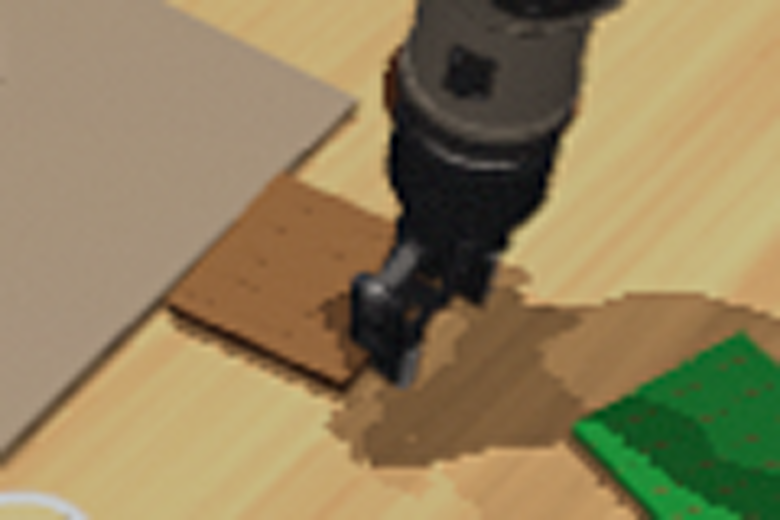

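View pics/t4.png

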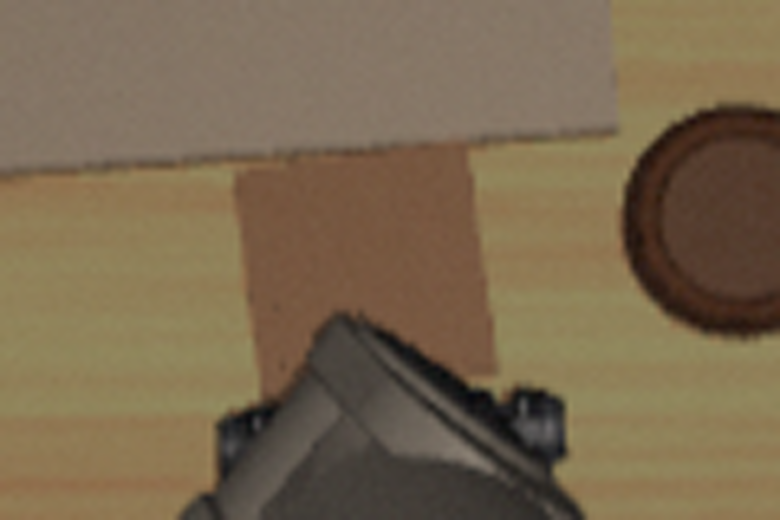

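```bash
python3 -c "
from bench import env
from h import *
T=env.camera_params('top');S=env.camera_params('side')
for q in [(236,170),(468,145),(497,374)]:
  w=ray(T,(250+q[0]/6.5-.4,210+q[1]/6.5-.4),.016);print(RB.T@(w-B))
for q in [(168,305),(285,175),(345,382)]:
  w=ray(S,(260+q[0]/6.5-.4,210+q[1]/6.5-.4),.016);print(RB.T@(w-B))
"
```

```text
[-0.1109  0.0246  0.016 ]
[-0.1068 -0.0747  0.016 ]
[-0.2052 -0.0804  0.016 ]
[-0.1129  0.025   0.016 ]
[-0.1072 -0.0752  0.016 ]
[-0.2095  0.0154  0.016 ]
```

>>> send_rows --commands "-0.003 0 -0.0005 0 0 0 0.055;0 -0.0085 0 0 0 0 0.055;0.003 0 0.0005 0 0 0 0.055;0.002 0 0.0003 0 0 0 0.055;0.001 0 0.0002 0 0 0 0.055;0 0 0 0 0 0 0.055"

```text
clock: 6.98
position: [0.4984, -0.0104, -0.0002]
tool_rot: [3.125, 0.079, 0.269]
wrist_force: [0.3, 0.9, -0.1]
grip_width: 0.0549
```

>>> send_rows --commands "0.0015 0 0.0003 0 0 0 0.055;0 0 0 0 0 0 0.055"

```text
clock: 7.15
position: [0.4997, -0.0105, -0.0003]
tool_rot: [3.125, 0.078, 0.268]
wrist_force: [-0.2, -0.2, -0.2]
grip_width: 0.0551
```

```bash
python3 -c "
from bench import env
from h import *
p,M=st(env)
"
```

```text
t 7.15 q [ 0.2895  0.5524 -0.4857  2.2249  0.8511  0.3578 -2.4273] 
p [ 0.4997 -0.0105 -0.0003] board [-0.2124 -0.0293 -0.0003] 
tool axes in board (cols)
 [[ 0.9854 -0.003   0.1702]
 [-0.0015 -1.     -0.009 ]
 [ 0.1702  0.0087 -0.9854]] 
F board [-0.2331 -0.2375 -0.1685] tilt 9.814052450472307
```

>>> send_rows --commands "0.0015 0 0.0003 0 0 0 0.055;0 0 0 0 0 0 0.055"

```text
clock: 7.32
position: [0.5003, -0.0105, -0.0006]
tool_rot: [3.125, 0.079, 0.266]
wrist_force: [-3.0, -0.7, 1.2]
grip_width: 0.0551
```

>>> send_rows --commands "0.001 0 0.0002 0 0 0 0.055;0 0 0 0 0 0 0.055"

```text
clock: 7.48
position: [0.5004, -0.0106, -0.0009]
tool_rot: [3.124, 0.079, 0.264]
wrist_force: [-5.0, 0.6, 2.0]
grip_width: 0.0553
```

```bash
python3 -c "
from bench import env
from h import *
p,M=st(env)
import cv2
a=env.capture('side');cv2.imwrite('pics/s5.png',cv2.resize(a[210:290,260:380],None,fx=6.5,fy=6.5,interpolation=cv2.INTER_CUBIC))
"
```

```text
t 7.4833 q [ 0.2907  0.5553 -0.4878  2.2213  0.8483  0.3624 -2.4234] 
p [ 0.5004 -0.0106 -0.0009] board [-0.2117 -0.0293 -0.0009] 
tool axes in board (cols)
 [[ 0.9859 -0.0027  0.1675]
 [-0.0011 -1.     -0.0097]
 [ 0.1675  0.0094 -0.9858]] 
F board [-5.      0.8527  2.038 ] tilt 9.658388934328103
```

View pics/s5.png

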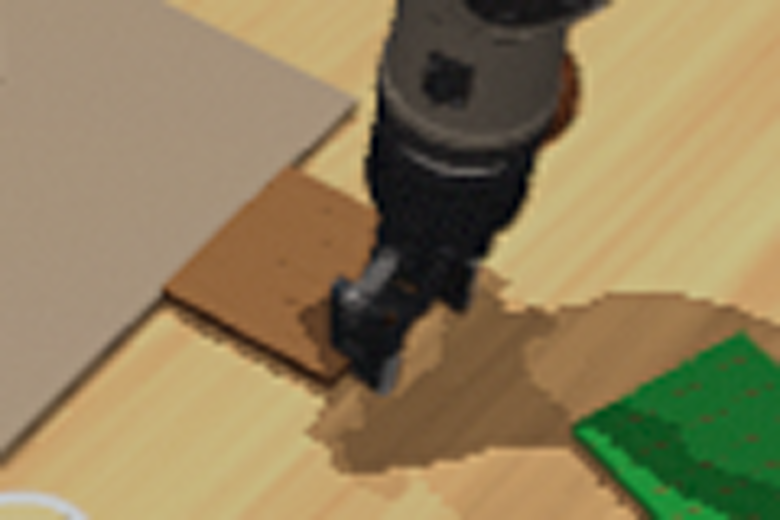

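>>> send_rows --commands "0.0008 0 0.0001 0 0 0 0.055;0.0005 0 -0.0019 0 0 0 0.055;0.0005 0 -0.0019 0 0 0 0.055;0.0006 0 -0.0019 0 0 0 0.055;0.0006 0 -0.0019 0 0 0 0.055"

```text
clock: 7.95
position: [0.5006, -0.0106, 0.0064]
tool_rot: [3.124, 0.079, 0.26]
wrist_force: [-7.7, 0.2, -0.5]
grip_width: 0.0549
```

```bash
python3 -c "
from bench import env
from h import *
p,M=st(env)
import cv2
a=env.capture('side');cv2.imwrite('pics/s6.png',cv2.resize(a[210:290,260:380],None,fx=6.5,fy=6.5,interpolation=cv2.INTER_CUBIC))
"
```

```text
t 7.95 q [ 0.3115  0.5448 -0.5129  2.2164  0.8207  0.3838 -2.3953] 
p [ 0.5006 -0.0106  0.0064] board [-0.2116 -0.0293  0.0064] 
tool axes in board (cols)
 [[ 0.9863 -0.0026  0.1649]
 [-0.0009 -0.9999 -0.01  ]
 [ 0.1649  0.0097 -0.9863]] 
F board [-7.6578  0.6508 -0.4972] tilt 9.508037250110501
```

View pics/s6.png

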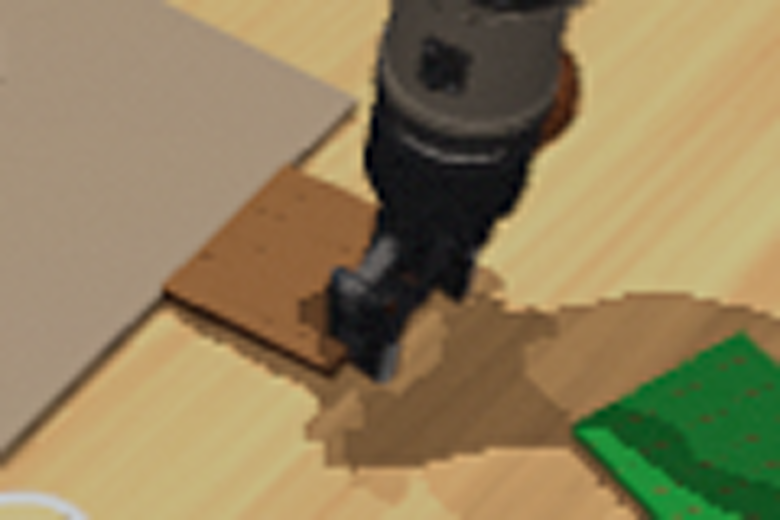

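>>> send_rows --commands "0.0006 0 -0.0019 0 0 0 0.055;0.0006 0 -0.0019 0 0 0 0.055;0.0007 0 -0.0019 0 0 0 0.055;0.0007 0 -0.0019 0 0 0 0.055;0.0008 0 -0.0019 0 0 0 0.055;0.0008 0 -0.0019 0 0 0 0.055"

```text
clock: 8.5
position: [0.5018, -0.0105, 0.018]
tool_rot: [3.124, 0.079, 0.257]
wrist_force: [-9.0, 0.4, 1.2]
grip_width: 0.0549
```

```bash
python3 -c "
from bench import env
from h import *
p,M=st(env)
import cv2
a=env.capture('side');cv2.imwrite('pics/s7.png',cv2.resize(a[210:290,260:380],None,fx=6.5,fy=6.5,interpolation=cv2.INTER_CUBIC))
"
```

```text
t 8.5 q [ 0.3404  0.5282 -0.5477  2.2079  0.7818  0.4139 -2.356 ] 
p [ 0.5018 -0.0105  0.018 ] board [-0.2103 -0.0293  0.018 ] 
tool axes in board (cols)
 [[ 0.9866 -0.0026  0.1632]
 [-0.0009 -0.9999 -0.0104]
 [ 0.1632  0.0101 -0.9865]] 
F board [-8.9738  0.8553  1.1777] tilt 9.41308633563011
```

View pics/s7.png

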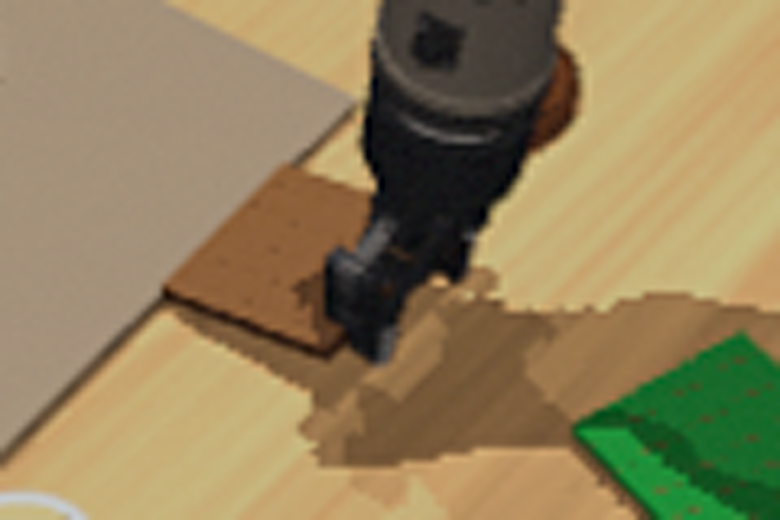

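>>> send_rows --commands "0.0010 0 -0.0029 0 0 0 0.055;0.0012 0 -0.0029 0 0 0 0.055;0.0013 0 -0.0028 0 0 0 0.055;0.0014 0 -0.0028 0 0 0 0.055"

```text
clock: 8.88
position: [0.5045, -0.0103, 0.0301]
tool_rot: [3.124, 0.079, 0.256]
wrist_force: [-10.8, 1.5, 2.4]
grip_width: 0.0548
```

>>> send_rows --commands "0.0015 0 -0.0028 0 0 0 0.055;0.0016 0 -0.0028 0 0 0 0.055;0.0017 0 -0.0027 0 0 0 0.055"

```text
clock: 9.13
position: [0.5076, -0.0102, 0.039]
tool_rot: [3.124, 0.079, 0.256]
wrist_force: [-11.7, 0.1, 4.5]
grip_width: 0.0552
```

```bash
python3 -c "
from bench import env
from h import *
p,M=st(env)
import cv2
a=env.capture('side');cv2.imwrite('pics/s8.png',cv2.resize(a[200:290,260:380],None,fx=6.5,fy=6.5,interpolation=cv2.INTER_CUBIC))
"
```

```text
t 9.1333 q [ 0.3864  0.5022 -0.603   2.1849  0.7171  0.4672 -2.2904] 
p [ 0.5076 -0.0102  0.039 ] board [-0.2045 -0.0293  0.039 ] 
tool axes in board (cols)
 [[ 0.9867 -0.0027  0.1623]
 [-0.001  -0.9999 -0.0109]
 [ 0.1623  0.0106 -0.9867]] 
F board [-11.6906   0.7089   4.5426] tilt 9.36188232859684
```

View pics/s8.png

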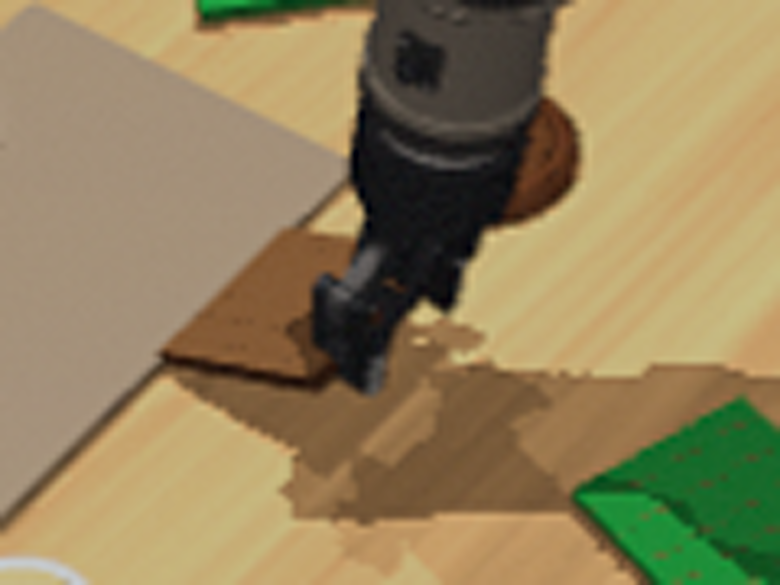

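>>> send_rows --commands "0.0013 0 -0.0030 0 0 0 0.055;0.0014 0 -0.0030 0 0 0 0.055;0.0016 0 -0.0029 0 0 0 0.055"

```text
clock: 9.43
position: [0.512, -0.0098, 0.0492]
tool_rot: [3.124, 0.079, 0.26]
wrist_force: [-6.1, -0.1, 2.8]
grip_width: 0.055
```

```bash
python3 -c "
from bench import env
from h import *
p,M=st(env)
"
```

```text
t 9.4333 q [ 0.4049  0.4905 -0.625   2.1723  0.6909  0.4885 -2.2634] 
p [ 0.512  -0.0098  0.0492] board [-0.2001 -0.0292  0.0492] 
tool axes in board (cols)
 [[ 0.9862 -0.0028  0.1653]
 [-0.0011 -0.9999 -0.0103]
 [ 0.1653  0.01   -0.9862]] 
F board [-6.1247  0.2218  2.79  ] tilt 9.531644503142271
```

>>> send_rows --commands "0.0033 0 -0.0037 0 0 0 0.055;0.0036 0 -0.0035 0 0 0 0.055;0.0037 0 -0.0033 0 0 0 0.055"

```text
clock: 9.68
position: [0.5203, -0.0093, 0.0614]
tool_rot: [3.124, 0.079, 0.259]
wrist_force: [-10.9, -0.3, 6.7]
grip_width: 0.0549
```

```bash
python3 -c "
from bench import env
from h import *
p,M=st(env)
import cv2
a=env.capture('side');cv2.imwrite('pics/s9.png',cv2.resize(a[200:290,260:380],None,fx=6.5,fy=6.5,interpolation=cv2.INTER_CUBIC))
"
```

```text
t 9.6833 q [ 0.4249  0.4826 -0.6508  2.1466  0.6576  0.524  -2.2279] 
p [ 0.5203 -0.0093  0.0614] board [-0.1918 -0.0291  0.0614] 
tool axes in board (cols)
 [[ 0.9864 -0.0028  0.1644]
 [-0.0011 -0.9999 -0.0107]
 [ 0.1644  0.0104 -0.9863]] 
F board [-10.9081   0.3194   6.7236] tilt 9.482772415700424
```

View pics/s9.png

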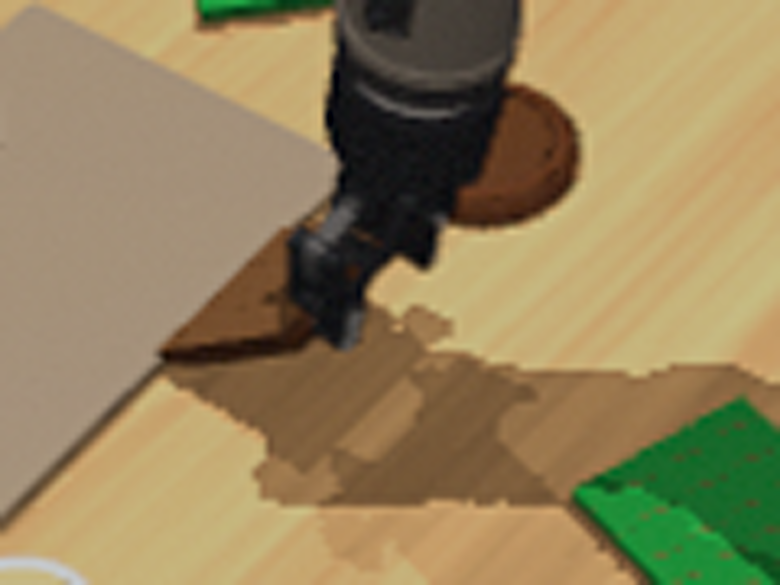

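>>> send_rows --commands "0.0033 0 -0.0037 0 0 0 0.055;0.0037 0 -0.0032 0 0 0 0.055;0.0040 0 -0.0030 0 0 0 0.055"

```text
clock: 9.98
position: [0.5308, -0.0085, 0.0736]
tool_rot: [3.124, 0.079, 0.263]
wrist_force: [-7.8, 0.4, 6.8]
grip_width: 0.0552
```

```bash
python3 -c "
from bench import env
from h import *
p,M=st(env)
import cv2
a=env.capture('side');cv2.imwrite('pics/s10.png',cv2.resize(a[200:290,260:380],None,fx=6.5,fy=6.5,interpolation=cv2.INTER_CUBIC))
"
```

```text
t 9.9833 q [ 0.4407  0.4769 -0.6716  2.1182  0.6299  0.5559 -2.1971] 
p [ 0.5308 -0.0085  0.0736] board [-0.1813 -0.0289  0.0736] 
tool axes in board (cols)
 [[ 0.986  -0.0028  0.1669]
 [-0.0011 -0.9999 -0.0103]
 [ 0.1669  0.01   -0.9859]] 
F board [-7.7964  0.8332  6.8047] tilt 9.623493088136437
```

View pics/s10.png

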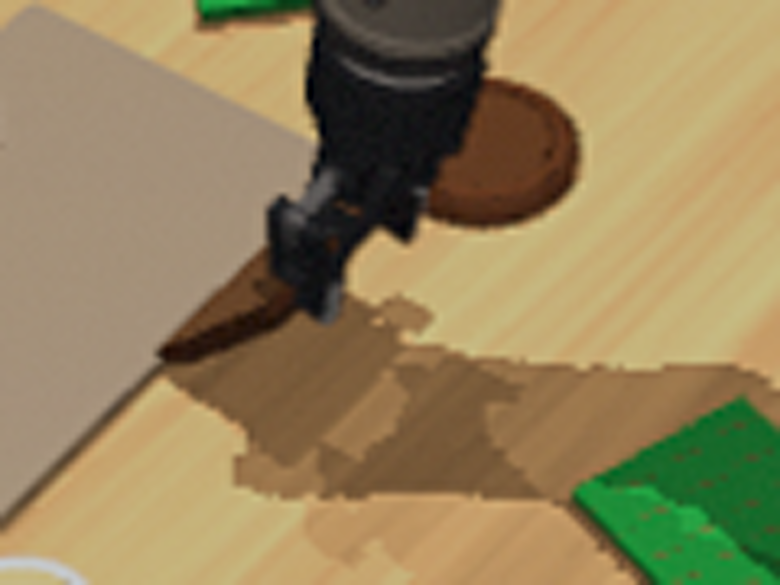

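>>> send_rows --commands "0.0042 0 -0.0026 0 0 0 0.055;0.0044 0 -0.0023 0 0 0 0.055;0.0046 0 -0.0021 0 0 0 0.055"

```text
clock: 10.28
position: [0.5433, -0.0077, 0.0832]
tool_rot: [3.124, 0.079, 0.265]
wrist_force: [-9.4, 0.3, 11.6]
grip_width: 0.0551
```

```bash
python3 -c "
from bench import env
from h import *
p,M=st(env)
import cv2
a=env.capture('side');cv2.imwrite('pics/s11.png',cv2.resize(a[200:290,260:380],None,fx=6.5,fy=6.5,interpolation=cv2.INTER_CUBIC))
"
```

```text
t 10.2833 q [ 0.4486  0.4789 -0.6848  2.0856  0.6107  0.5862 -2.1734] 
p [ 0.5433 -0.0077  0.0832] board [-0.1687 -0.0287  0.0832] 
tool axes in board (cols)
 [[ 0.9858 -0.0028  0.1681]
 [-0.0011 -0.9999 -0.0102]
 [ 0.1681  0.0099 -0.9857]] 
F board [-9.3555  0.7542 11.6163] tilt 9.695911833634735
```

View pics/s11.png

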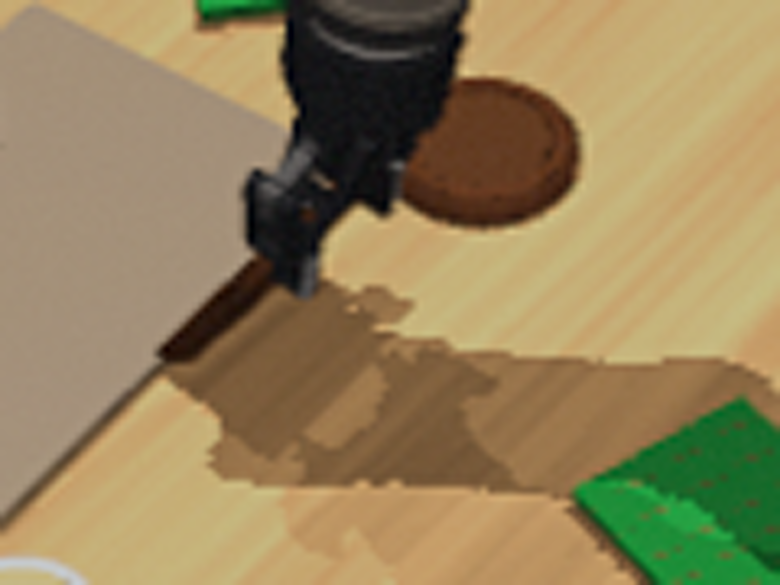

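>>> send_rows --commands "0.0043 0 -0.0029 0 0 0 0.055;0.0049 0 -0.0018 0 0 0 0.055;0.0049 0 -0.0013 0 0 0 0.055"

```text
clock: 10.58
position: [0.5579, -0.0068, 0.0921]
tool_rot: [3.124, 0.078, 0.27]
wrist_force: [-4.5, 0.1, 9.7]
grip_width: 0.0551
```

```bash
python3 -c "
from bench import env
from h import *
p,M=st(env)
import cv2
a=env.capture('side');cv2.imwrite('pics/s12.png',cv2.resize(a[200:290,260:380],None,fx=6.5,fy=6.5,interpolation=cv2.INTER_CUBIC))
"
```

```text
t 10.5833 q [ 0.4525  0.4848 -0.694   2.0496  0.5962  0.6143 -2.1533] 
p [ 0.5579 -0.0068  0.0921] board [-0.1541 -0.0286  0.0921] 
tool axes in board (cols)
 [[ 0.9853 -0.003   0.171 ]
 [-0.0014 -1.     -0.0094]
 [ 0.1711  0.009  -0.9852]] 
F board [-4.5036  0.3622  9.6626] tilt 9.862651920968348
```

View pics/s12.png

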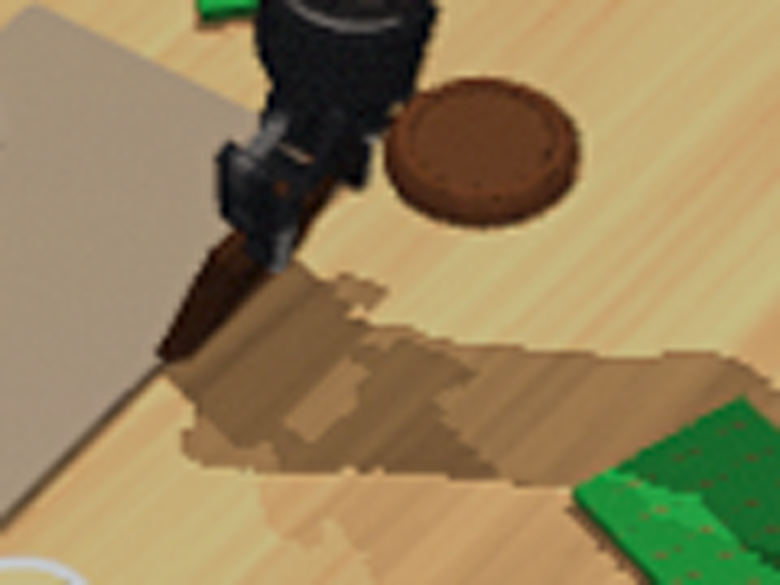

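>>> send_rows --commands "0.0049 0 -0.0016 0 0 0 0.055;0.0051 0 -0.0011 0 0 0 0.055;0.0051 0 -0.0006 0 0 0 0.055"

```text
clock: 10.88
position: [0.573, -0.0059, 0.0981]
tool_rot: [3.124, 0.078, 0.271]
wrist_force: [-2.6, 0.2, 6.8]
grip_width: 0.055
```

```bash
python3 -c "
from bench import env
from h import *
p,M=st(env)
import cv2
a=env.capture('side');cv2.imwrite('pics/s13.png',cv2.resize(a[190:290,250:380],None,fx=6,fy=6,interpolation=cv2.INTER_CUBIC))
"
```

```text
t 10.8833 q [ 0.4505  0.4964 -0.6975  2.0129  0.5884  0.64   -2.139 ] 
p [ 0.573  -0.0059  0.0981] board [-0.139  -0.0285  0.0981] 
tool axes in board (cols)
 [[ 0.9851 -0.0031  0.1722]
 [-0.0015 -1.     -0.009 ]
 [ 0.1722  0.0086 -0.985 ]] 
F board [-2.5544  0.3824  6.8308] tilt 9.930940891307767
```

View pics/s13.png

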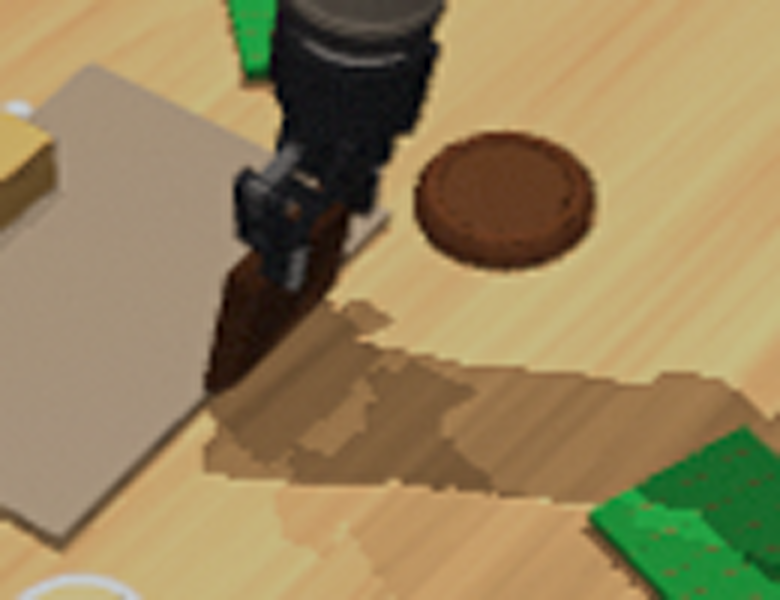

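>>> send_rows --commands "0.0050 0 -0.0004 0 0 0 0.055;0.0051 0 0.0001 0 0 0 0.055;0.0050 0 0.0005 0 0 0 0.055;0.0050 0 0.0009 0 0 0 0.055"

```text
clock: 11.27
position: [0.5951, -0.0048, 0.1021]
tool_rot: [3.124, 0.078, 0.278]
wrist_force: [-1.8, -1.6, 16.7]
grip_width: 0.055
```

```bash
python3 -c "
from bench import env
from h import *
p,M=st(env)
import cv2
a=env.capture('side');cv2.imwrite('pics/s14.png',cv2.resize(a[190:290,250:380],None,fx=6,fy=6,interpolation=cv2.INTER_CUBIC))
"
```

```text
t 11.2667 q [ 0.44    0.5194 -0.694   1.9635  0.5895  0.6654 -2.1295] 
p [ 0.5951 -0.0048  0.1021] board [-0.1169 -0.0285  0.1021] 
tool axes in board (cols)
 [[ 0.9843 -0.0034  0.1765]
 [-0.0019 -1.     -0.009 ]
 [ 0.1765  0.0086 -0.9843]] 
F board [-1.8985 -1.5358 16.6701] tilt 10.17806929094107
```

View pics/s14.png

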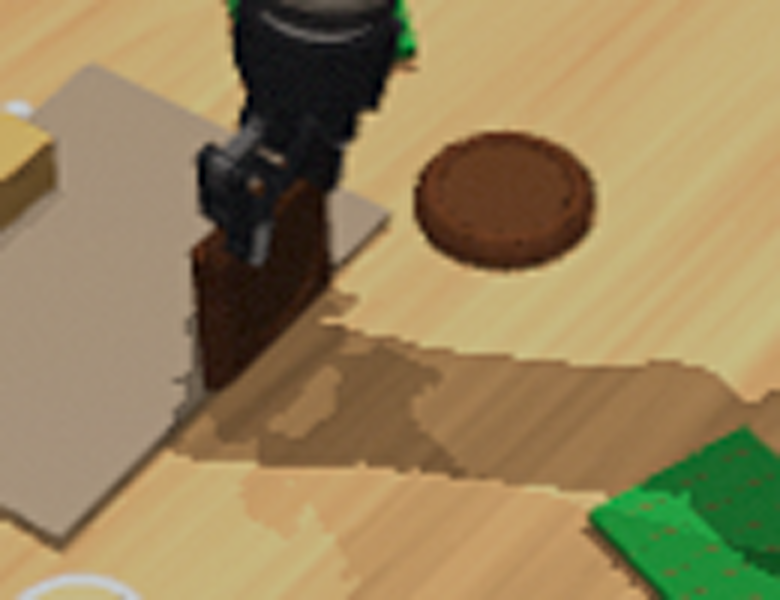

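>>> send_rows --commands "0.0042 0 -0.0010 0 0 0 0.055;0.0050 0 0.0003 0 0 0 0.055;0.0049 0 0.0009 0 0 0 0.055"

```text
clock: 11.57
position: [0.6076, -0.0041, 0.103]
tool_rot: [3.125, 0.078, 0.274]
wrist_force: [-1.1, -0.6, 6.2]
grip_width: 0.055
```

```bash
python3 -c "
from bench import env
from h import *
p,M=st(env)
import cv2
a=env.capture('side');cv2.imwrite('pics/s15.png',cv2.resize(a[190:290,250:380],None,fx=6,fy=6,interpolation=cv2.INTER_CUBIC))
"
```

```text
t 11.5667 q [ 0.4327  0.5366 -0.6916  1.9318  0.5885  0.6846 -2.1216] 
p [ 0.6076 -0.0041  0.103 ] board [-0.1043 -0.0285  0.103 ] 
tool axes in board (cols)
 [[ 0.9848 -0.0033  0.1737]
 [-0.0018 -1.     -0.0087]
 [ 0.1737  0.0082 -0.9848]] 
F board [-1.1711 -0.543   6.2302] tilt 10.015338270799209
```

View pics/s15.png

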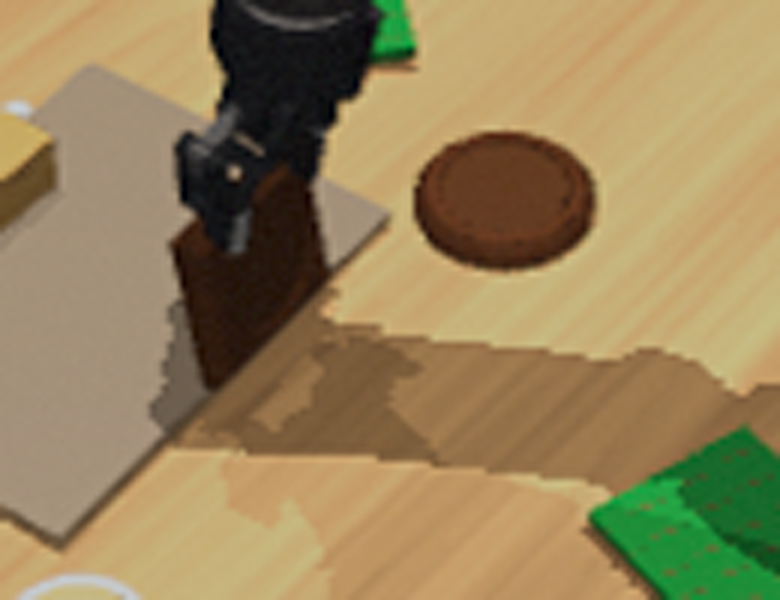

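>>> send_rows --commands "0.0049 0 0.0010 0 0 0 0.055;0.0048 0 0.0013 0 0 0 0.055;0.0048 0 0.0016 0 0 0 0.055;0.0047 0 0.0019 0 0 0 0.055"

```text
clock: 11.95
position: [0.628, -0.0029, 0.1006]
tool_rot: [3.125, 0.078, 0.275]
wrist_force: [2.1, -0.2, 6.0]
grip_width: 0.055
```

```bash
python3 -c "
from bench import env
from h import *
p,M=st(env)
import cv2
a=env.capture('side');cv2.imwrite('pics/s16.png',cv2.resize(a[190:290,250:380],None,fx=6,fy=6,interpolation=cv2.INTER_CUBIC))
"
```

```text
t 11.95 q [ 0.417   0.567  -0.6824  1.8864  0.5964  0.7021 -2.1177] 
p [ 0.628  -0.0029  0.1006] board [-0.0839 -0.0284  0.1006] 
tool axes in board (cols)
 [[ 0.9847 -0.0031  0.1745]
 [-0.0017 -1.     -0.0082]
 [ 0.1745  0.0078 -0.9846]] 
F board [ 2.0408 -0.311   5.9942] tilt 10.061402630990665
```

View pics/s16.png

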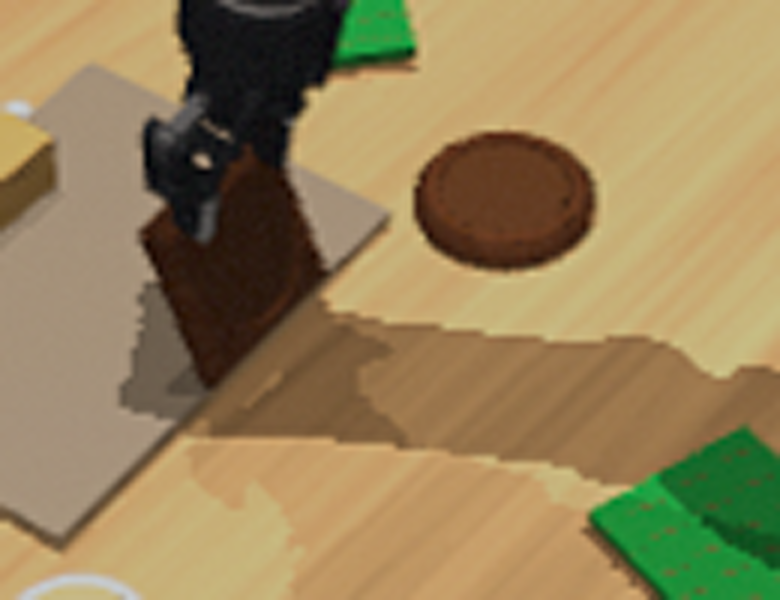

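>>> send_rows --commands "0.0076 0 0.0040 0 0 0 0.055;0.0071 0 0.0048 0 0 0 0.055;0.0066 0 0.0056 0 0 0 0.055;0.0061 0 0.0062 0 0 0 0.055"

```text
clock: 12.33
position: [0.6575, -0.0019, 0.0841]
tool_rot: [3.125, 0.078, 0.272]
wrist_force: [-0.0, -0.0, -0.1]
grip_width: 0.0549
```

```bash
python3 -c "
from bench import env
from h import *
p,M=st(env)
import cv2
a=env.capture('side');cv2.imwrite('pics/s17.png',cv2.resize(a[190:290,250:380],None,fx=6,fy=6,interpolation=cv2.INTER_CUBIC))
"
```

```text
t 12.3333 q [ 0.3848  0.6273 -0.6568  1.8234  0.6216  0.7123 -2.1224] 
p [ 0.6575 -0.0019  0.0841] board [-0.0544 -0.0289  0.0841] 
tool axes in board (cols)
 [[ 0.985  -0.0032  0.1723]
 [-0.0017 -1.     -0.0088]
 [ 0.1724  0.0084 -0.985 ]] 
F board [-0.0059 -0.0441 -0.1452] tilt 9.937674044178472
```

View pics/s17.png

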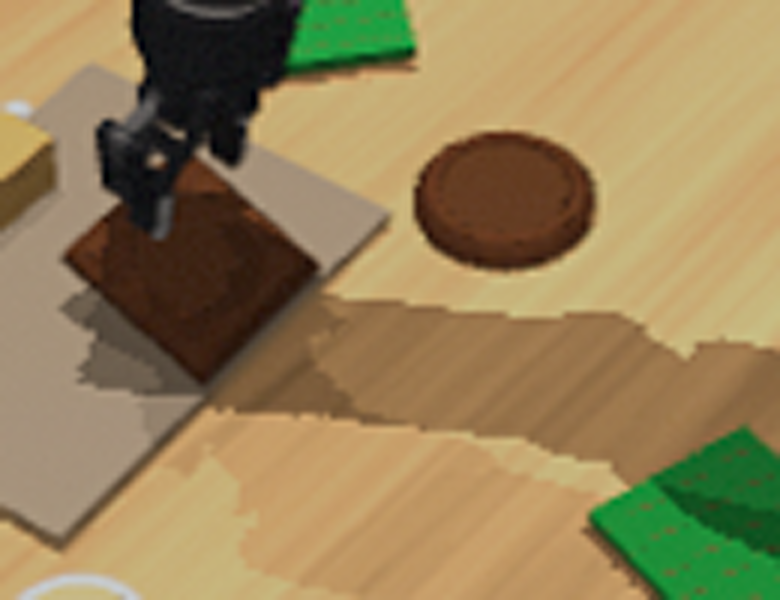

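>>> send_rows --commands "0 0 -0.01 0 0 0 0.055;-0.01 0 -0.02 0 0 0 0.055;-0.02 0 -0.02 0 0 0 0.055;-0.03 0 -0.01 0 0 0 0.055;-0.03 0 0 0 0 0 0.055;-0.03 0 0 0 0 0 0.055;-0.02 0 0 0 0 0 0.055;0 0 0 0 0 0 0.055"

```text
clock: 13.05
position: [0.5015, -0.0102, 0.1175]
tool_rot: [3.122, 0.08, 0.258]
wrist_force: [0.6, 1.3, -1.1]
grip_width: 0.0548
```

```bash
python3 -c "
from bench import env
from h import *
p,M=st(env)
import cv2
a=env.capture('side');cv2.imwrite('pics/s18.png',cv2.resize(a[190:290,200:330],None,fx=6,fy=6,interpolation=cv2.INTER_CUBIC))
a=env.capture('top');cv2.imwrite('pics/t18.png',cv2.resize(a[150:270,235:385],None,fx=5,fy=5,interpolation=cv2.INTER_CUBIC))
"
```

```text
t 13.05 q [ 0.536   0.3714 -0.7651  2.1482  0.5108  0.6143 -2.0982] 
p [ 0.5015 -0.0102  0.1175] board [-0.2106 -0.029   0.1175] 
tool axes in board (cols)
 [[ 0.9865 -0.0023  0.1637]
 [-0.0003 -0.9999 -0.012 ]
 [ 0.1637  0.0118 -0.9864]] 
F board [ 0.6896  1.2601 -1.1031] tilt 9.44552323880665
```

View pics/s18.png

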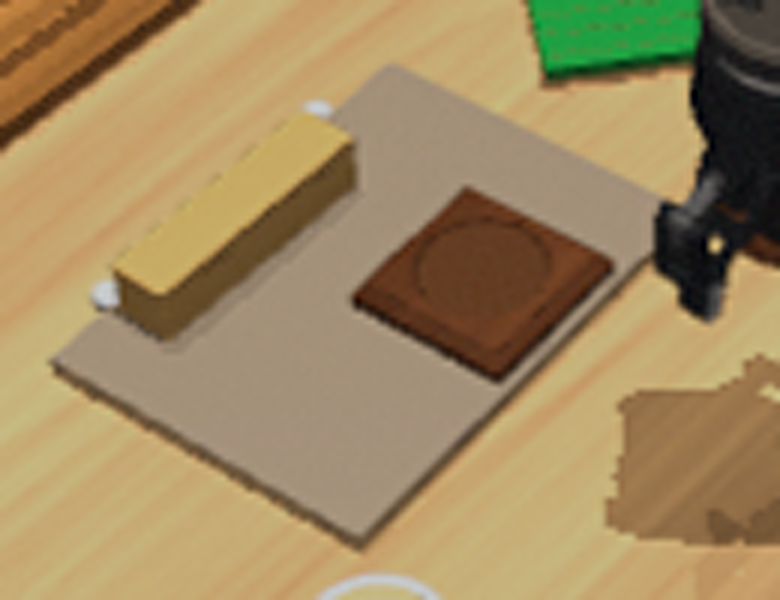

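View pics/t18.png

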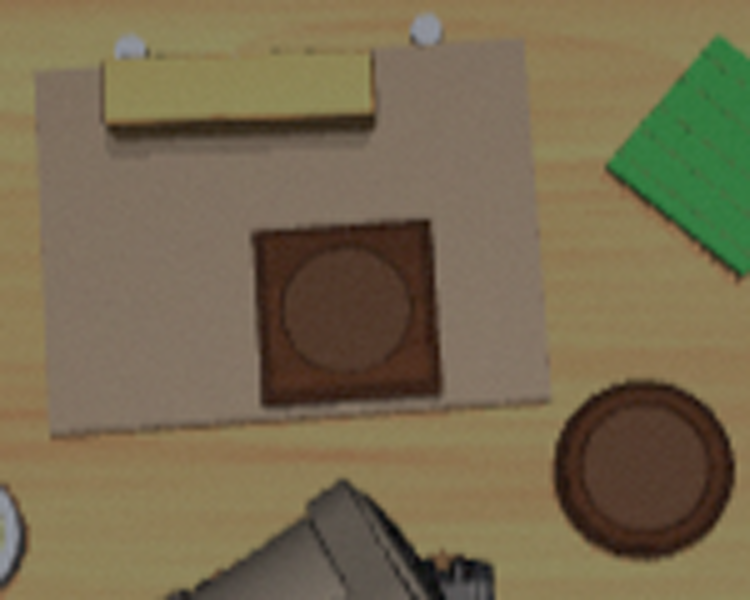

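The coaster lies hollow side up, wholly on the sheet (side crop about (480,285), top crop about (347,313)). I'll measure its corners and the bystanders before handing in.

```bash
python3 -c "
from bench import env
from h import *
T=env.camera_params('top');S=env.camera_params('side')
for q in [(253,232),(430,221),(441,395),(264,404)]:
  w=ray(T,(235+q[0]/5-.4,150+q[1]/5-.4),.020);print('top',RB.T@(w-B))
for q in [(352,300),(467,187),(613,264),(500,378)]:
  w=ray(S,(200+q[0]/6-.4,190+q[1]/6-.4),.020);print('side',RB.T@(w-B))
print('round',ray(T,(235+642/5-.4,150+469/5-.4),.016),'was .574 -.165')
for q in [(104,126),(374,121)]: print('stick',ray(T,(235+q[0]/5-.4,150+q[1]/5-.4),.0385))
print(env.get_state()['clock'])
"
```

```text
top [0.001  0.0203 0.02  ]
top [ 0.0006 -0.079   0.02  ]
top [-0.0985 -0.0786  0.02  ]
top [-0.0969  0.0194  0.02  ]
side [-0.001   0.0207  0.02  ]
side [ 0.0023 -0.0805  0.02  ]
side [-0.0975 -0.0795  0.02  ]
side [-0.0989  0.0194  0.02  ]
round [ 0.5737 -0.164   0.016 ] was .574 -.165
stick [0.7674 0.1313 0.0385]
stick [ 0.7678 -0.0188  0.0385]
13.15
```

```bash
python3 -c "
from bench import env
print(env.job_done())"
```

```text
the job is handed in; nothing more can be done
None
```

The walnut coaster now lies flat on the abrasive, rough back down and hollow side up, and I handed the job in at about 13 s. I squared it against the board's near edge with the fingertips, then pushed its near edge up and over the wall until it toppled onto the sheet. It was never gripped or carried.

- **Coaster:** both cameras put its corners at board x from about -0.099 to +0.002 m and y from about -0.080 to +0.021 m. That is fully on the sheet, and the two cameras agree to within about 2 mm.
- **Bystanders:** the round coaster measured within 1 mm and the cleaning stick within about 3.5 mm of their first positions. I did not measure the tin, faceplate, calipers, gouge or bottle again; the arm worked well clear of them.
- **Robot:** the gripper ended clear, about 0.12 m above the bench, touching nothing.
- **What went differently:** the 15-degree tool tilt I had planned was out of reach down at the bench, so I used about 10 degrees. While tipping, the fingers pressed the coaster with up to about 17 N at the wrist, well under the limits.

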